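# Release the cam stop and load the slide tray

### The arm

A 7-joint arm with a two-finger parallel gripper is mounted at the origin on the work surface. World frame = base frame: x ahead of the robot, y to its left, z up, the work surface at z = 0. Lengths are in m, angles in degrees, forces in N, time in s.
With the tool pointing down it reaches from about 0.4 to 0.75 m from the base axis. Payload 19.5 kg.
Tool frame: the origin (TCP) lies midway between the tips of the shut fingers; the grasp point (between the pads) lies behind it (robot.grip_depth is the y of the grasp point in the tool frame, in m); y points along the fingers, z is the direction in which the jaws open and shut, and the axes are right-handed (so a half turn about y gives the same grasp; the last joint's range is limited). The gripper opens to 85 mm and grips with 20 to 120 N. Pads are 22 mm wide; open, the fingers measure 114 mm over their backs; the gripper's body (76 mm by 85 mm) begins 54 mm behind the grasp point. The pads swing forward as they close: fully open they stand 13 mm farther back than shut.
Start: joints at [-2.389, 40.479, -1.581, 85.061, 1.261, 54.483, -4.326], TCP at [0.575, 0, 0.231] pointing down, gripper open.
Joint ranges: [-155.06, 155.06], [-18.47, 123.98], [-90, 86.84], [0, 140.48], [-83.41, 263.41], [0, 116], [-161.91, 161.91]. Speed limits (degrees/s): [108.29, 108.29, 147.25, 147.25, 172.46, 172.46, 172.46].

### API

Orientations are given as [roll, pitch, yaw] about the fixed x, y, z axes, in that order (R = Rz(yaw) Ry(pitch) Rx(roll)).
In Python, from plant import monitor, vision, job, robot gives the robot as it stands.
- The arm moves only by the tool send_rows, never from a script. Its argument "increments" is a list of rows, each an object with "angular": the turn, a rotation vector about the tool's x, y, z in rad, a list of three; "dp": the shift along the tool's x, y, z in mm, a list of three; "gripper": the opening, from -1 (shut) to 1 (fully open), so that 0 is half open. In form: [{"angular": [wx, wy, wz], "dp": [dx, dy, dz], "gripper": gripper}, ...]. A call has 1 to 10 rows; each row is the pose to reach, as a shift and turn from the pose commanded when the call began, along the tool's axes at that moment; what a row does not reach only later rows make up. A row lasts 1/10 s, in which the tool goes at most 50 mm and 8.59 degrees, less where a joint would pass 70% of its speed; a pose out of reach is approached as far as the arm can. A call with a gripper value outside its range is refused whole. The fingers move at their own pace and stop on an object; "newtons" is the grip in N (left out, the last holds). Time passes only in rows, so rows that repeat a pose let the fingers close. It gives the time, the measured TCP pose, the force and the opening at its end, in the units of the state.
- monitor.get_obs(): the state, without advancing time (a new reading comes with each control period).
- vision.camera(name): name is "scene" or "side" or "wrist"; returns a dict with "frame" (400x640x3 uint8, red, green, blue), "fx", "fy", "cx", "cy" (pixels), "D" ([k1, k2, p1, p2, k3] as OpenCV has them; the pictures are not rectified), "extrinsics" (4x4, takes a point from camera to world coordinates). Camera axes: x right, y up, looking along -z (the intrinsics and any distortion apply to the point x, -y, -z); pixel columns grow to the right and rows downward; lengths in m; the calibration is good to about 2 mm. A picture is of the moment at which its call begins. There is no depth.
- job.job_done(): hands the job in, once; it reports no verdict.
Trained networks look in a picture, given as the dict that the camera call returned (one of the last four; its "shot" number tells which), for a name from the list of things; names that differ only in an ending like _2 or _b are one class to them, and where a whole thing is asked for, a point or a joint stands for the part that bears it (a point fixed in the world has none). Each returns a list of dicts, best first, with "conf" (0 to 1); they miss things now and then, are a little off and sometimes report something else, mostly with a low value. They report only what shows in the picture. A call takes as long as a camera call.
- vision.look_for(picture, target): "xy" ([column, row] in pixels, amid what is visible of it).
- vision.landmark_of(picture, target): "xy" ([column, row] in pixels: a listed point, or the origin of a listed thing).
The state is a dict: "time": time; "joint_positions": joint angles; "joint_velocities": joint speeds; "effort": joint torques, N m; "tool_pos": TCP position; "tool_rot": TCP orientation; "force": force on the tool from outside, world axes, zero at the start; "ft_torque": the same for the moment, N m; "opening": finger opening in m.
Only numpy, scipy, OpenCV 4.12 (cv2) and the standard library are available. Lean on these libraries where they do the work, as an engineer would, in place of code of your own. Each camera call takes 0.05 s, during which the arm holds its last target. There are 200 camera calls.

### The job

Load the specimen slides into the bench scanner. First push the red-knobbed lever round, clockwise seen from above, until it rests against its stop pin, so that the brass cam is at its low point; only then push the blue tray forward until it is fully home in the scanner. Leave the lever at its stop, leave the bottle, jar and slide box where they stand, and finish with the hand clear.

Things in the scene. Friction and masses are not known exactly. Their poses are not given: they have to be found in the camera images.
- station: Fixed station: aluminium base plate (x -130 to 290, y -110 to 140, 12 mm thick) with a white scanner box (x 100 to 280, y -100 to 100, up to 122 mm tall) at its far end. Origin at table height on the tray's centre line; x = the tray's forward direction (from robot's side to scanner), y left, z up. Placed and turned anew each time. 'Station' offsets are in this frame.
- cam (a joint): Angle of brass cam and lever, rad: 0 = low point, lever at its steel stop pin (hard stop). Grows anticlockwise seen from above; lever direction = 0.698 + value from station x. Starts at 1.5 to 2.2, at most 2.4. Stays where left; about 3 N at the knob turns it. The cam (56 mm disc, 17 mm off-centre) blocks the tray's roller unless at its low point.
- cam_axis (a point): Point on the vertical turning axis of the cam, at x -20, y +90 mm of the station, 71 mm above the table.
- lever_knob (a point): Centre of the red upright knob at the lever's end: 16 mm in diameter, 46 to 96 mm above the table, 80 mm from the cam axis. The steel lever bar under it (14 mm wide) lies 40 to 48 mm above the table. Push the knob's side with a fingertip kept above 50 mm.
- tray (a joint): How far the blue tray has been pushed forward along the station's x, m. 0 = fully back, 0.036 = fully home at a hard stop. Starts between 0 and 0.003. Slides with about 2.5 N of friction and stays where it is left.
- tray_push (a point): Middle of the rear (robot-side) face of the tray's upright blue push plate: 50 mm wide, 8 mm thick, top 90 mm above the table; this point 65 mm up, at station x -120 mm + tray value, y 0. Push it along station +x. The tray (82 mm wide, 24 mm high) runs 205 mm forward; its roller arm reaches left to y 105 mm (x -102 to -68 mm + tray value, 38 mm high).
- stain_mid (a point): Middle of a loose amber bottle, 38 mm in diameter, 85 mm tall, standing on the table right of the station. Not to be disturbed.
- jar_mid (a point): Middle of a loose white jar with an orange cap, 52 mm in diameter, 60 mm tall, standing on the table left of the station. Not to be disturbed.
- slidebox_mid (a point): Middle of a loose green slide box, 85 x 50 x 34 mm tall, on the table right of the station. Not to be disturbed.

How it is judged:
By the outcome, as a careful person would: the job done as asked, in the order asked, and still so for the second after the job is handed in, with the robot touching nothing.
It also fails if it takes over 64 s, if anything falls off the work surface, if the arm or the gripper's body presses on something with over 40 N, if the wrist force passes 120 N, or if a joint passes its speed limit or range.

## Working session

There is one attempt and no reset: what is moved stays moved. The work goes in short steps, Python scripts to look and compute and a tool call to move; the robot and the scene stay as the last step left them, time stands still between calls to the robot, and variables do not carry over. Pictures are saved under pics/ and viewed, about 8 in all and at most 12, crops included, and the job is handed in when it is done.

Besides the shell and the picture viewer there is one more tool, called after "Request:" in YAML: its name, and indented under it one key for each argument. send_rows: Moves the arm, as the interface text tells. Its arguments: {"type":"object","properties":{"increments":{"type":"array","items":{"type":"object","properties":{"angular":{"type":"array","items":{"type":"number"}},"dp":{"type":"array","items":{"type":"number"}},"gripper":{"type":"number"}}}},"newtons":{"type":"number"}},"required":["increments"]}

```bash
mkdir -p pics
cat > h.py <<'E'
import numpy as np, cv2
from plant import monitor, vision, job, robot
def ray(p,xy):
    K=np.array([[p['fx'],0,p['cx']],[0,p['fy'],p['cy']],[0,0,1.]])
    u=cv2.undistortPoints(np.array([[xy]],float),K,np.array(p['D'],float))[0,0]
    E=np.array(p['extrinsics']); d=E[:3,:3]@np.array([u[0],-u[1],-1]); return E[:3,3],d/np.linalg.norm(d)
def atz(p,xy,z):
    o,d=ray(p,xy); return o+d*(z-o[2])/d[2]
def tri(rs):
    A=sum(np.eye(3)-np.outer(d,d) for o,d in rs); b=sum((np.eye(3)-np.outer(d,d))@o for o,d in rs); return np.linalg.solve(A,b)
def proj(p,X):
    K=np.array([[p['fx'],0,p['cx']],[0,p['fy'],p['cy']],[0,0,1.]])
    E=np.linalg.inv(np.array(p['extrinsics'])); c=(E[:3,:3]@np.array(X,float).reshape(-1,3).T).T+E[:3,3]
    c=c*[1,-1,-1]; return cv2.projectPoints(c,np.zeros(3),np.zeros(3),K,np.array(p['D'],float))[0][:,0]
Z=dict(cam_axis=.071,lever_knob=.071,tray_push=.065,stain_mid=.0425,jar_mid=.03,slidebox_mid=.017,station=0)
E
python3 - <<'E'
from h import *
np.set_printoptions(precision=4,suppress=True)
s=monitor.get_obs(); print(s['tool_pos'],s['tool_rot'],s['force'],s['opening'],robot.grip_depth)
P={n:vision.camera(n) for n in('scene','side','wrist')}
for n in P: cv2.imwrite(f'pics/{n}0.png',P[n]['frame'][...,::-1])
for t in Z:
  rs=[]
  for n in P:
    r=vision.landmark_of(P[n],t)
    if r:
      print(t,n,r[0]['conf'],np.array(r[0]['xy']),atz(P[n],r[0]['xy'],Z[t])); rs.append(ray(P[n],r[0]['xy']))
  if len(rs)>1: print('  tri',tri(rs))
E
```

```text
[ 0.5747 -0.      0.2308] [-90.0645  -0.0029 -89.999 ] [0.3129 1.4235 0.255 ] 0.08527868014081483 -0.0187
cam_axis scene 0.89 [353.  190.4] [0.5496 0.0709 0.071 ]
cam_axis side 0.58 [320.9 186.5] [0.5676 0.0696 0.071 ]
cam_axis wrist 0.85 [307.7 111.7] [0.5653 0.0687 0.071 ]
  tri [0.5646 0.0678 0.0796]
lever_knob scene 0.73 [369.  179.4] [0.5061 0.117  0.071 ]
lever_knob wrist 0.72 [238.6  51.9] [0.5044 0.1207 0.071 ]
  tri [0.5041 0.1191 0.0692]
tray_push scene 0.85 [323.  169.3] [ 0.4619 -0.0146  0.065 ]
tray_push wrist 0.92 [216.2 204.5] [ 0.4687 -0.0245  0.065 ]
  tri [ 0.4755 -0.0164  0.0804]
stain_mid scene 0.83 [260.9 183.8] [ 0.5027 -0.1939  0.0425]
stain_mid side 0.98 [298.9 298.1] [ 0.5106 -0.2056  0.0425]
stain_mid wrist 0.56 [266.4 327.6] [ 0.5081 -0.2008  0.0425]
  tri [ 0.5076 -0.1993  0.0422]
jar_mid scene 0.9 [414.3 221.3] [0.6223 0.2379 0.03  ]
jar_mid side 0.55 [337.  152.9] [0.6219 0.243  0.03  ]
  tri [0.6224 0.2384 0.0321]
slidebox_mid side 0.83 [388.7 303.8] [ 0.6863 -0.2127  0.017 ]
slidebox_mid wrist 0.56 [403.3 319.2] [ 0.6928 -0.2086  0.017 ]
  tri [ 0.6903 -0.2105  0.0141]
station scene 0.96 [321.2 215.8] [ 0.5839 -0.0167  0.    ]
station side 0.93 [333.  232.8] [ 0.5919 -0.015   0.    ]
station wrist 0.71 [329.3 182. ] [ 0.5887 -0.0176  0.    ]
  tri [ 0.5895 -0.017   0.0046]
```

```bash
cat >> h.py <<'E'
def W(st,q):
    x,y,a=st; q=np.array(q,float).reshape(-1,3); c,s=np.cos(a),np.sin(a)
    return np.c_[x+c*q[:,0]-s*q[:,1],y+s*q[:,0]+c*q[:,1],q[:,2]]
def overlay(p,st,tray=0,knob=None):
    f=p['frame'][...,::-1].copy()
    def pl(q,col,cl=True): cv2.polylines(f,[np.round(proj(p,W(st,q))).astype(int)],cl,col,1)
    pl([[-.13,-.11,.012],[.29,-.11,.012],[.29,.14,.012],[-.13,.14,.012]],(0,255,0))
    pl([[.1,-.1,.122],[.28,-.1,.122],[.28,.1,.122],[.1,.1,.122]],(255,0,255))
    x=-.12+tray; pl([[x,-.025,.09],[x+.008,-.025,.09],[x+.008,.025,.09],[x,.025,.09]],(0,255,255))
    pl([[-.02,.09,.03],[-.02,.09,.071]],(0,0,255),False)
    return f
E
python3 - <<'E'
from h import *
from scipy.optimize import least_squares
P={n:vision.camera(n) for n in('scene','side','wrist')}
Q=dict(station=[0,0,0],cam_axis=[-.02,.09,.071],tray_push=[-.1185,0,.065])
obs=[(P[n],vision.landmark_of(P[n],t),Q[t]) for n in P for t in Q]
obs=[(p,r[0]['xy'],q) for p,r,q in obs if r]
r=least_squares(lambda s:np.concatenate([(proj(p,W(s,q))[0]-xy) for p,xy,q in obs]),[.589,-.017,.03],loss='soft_l1',x_scale=[.01,.01,.05],diff_step=1e-4)
print(r.x,r.fun.reshape(-1,2).round(1))
a=overlay(P['wrist'],r.x);b=overlay(P['side'],r.x); c=overlay(P['scene'],r.x)
cv2.imwrite('pics/a.png',cv2.resize(a,(800,500)))
cv2.imwrite('pics/b.png',np.vstack([b[60:360],c[50:340]]))
E
```

```text
[ 0.5877797  -0.01912585  0.01189793] [[ 0.7 -2. ]
 [ 1.6 -2.2]
 [-0.1 -0.3]
 [ 0.1  2.8]
 [ 0.2  0. ]
 [ 1.1  0.2]
 [ 0.5  1.1]
 [ 0.6 -1.6]
 [-1.6  0.7]]
```

View pics/a.png

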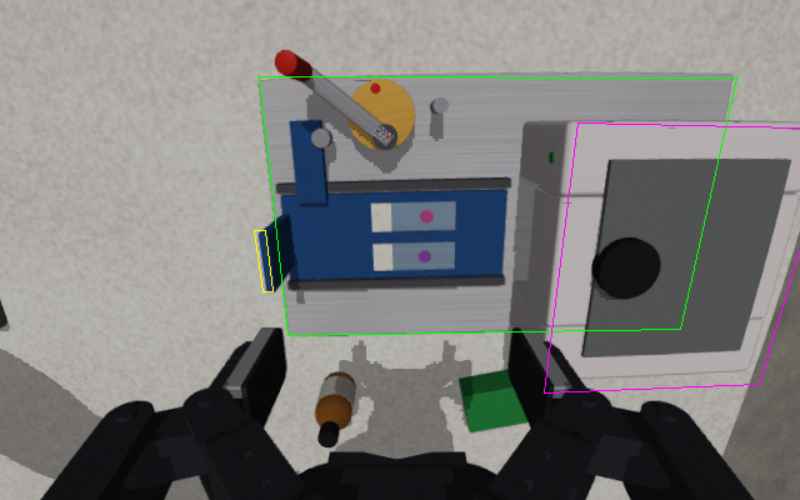

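View pics/b.png

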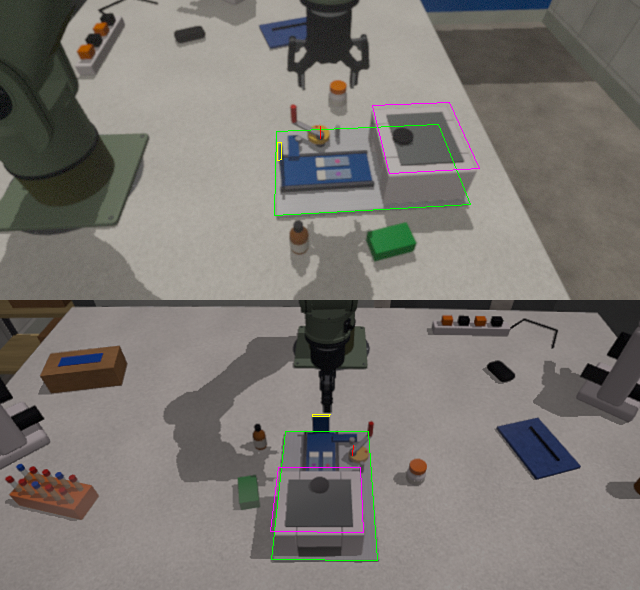

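```bash
cat >> h.py <<'E'
from scipy.spatial.transform import Rotation as Ro
R0=Ro.from_euler('xyz',[-90,0,-90],degrees=True)
def rows(pts):
    "pts: (x,y,z,phi cw deg) world -> rows relative to present pose"
    s=monitor.get_obs(); R=Ro.from_euler('xyz',s['tool_rot'],degrees=True); p=np.array(s['tool_pos'])
    for x,y,z,f in pts:
        d=R.inv().apply(np.array([x,y,z])-p)*1000; w=(R.inv()*R0*Ro.from_rotvec([0,np.radians(f),0])).as_rotvec()
        print(d.round(1).tolist(),w.round(3).tolist())
ST=(.5878,-.0191,.0119); C=np.array([.5667,.0706])
def arc(L,off=.019,z=.062,side=-1):
    u=np.radians(L); q=C+.08*np.array([np.cos(u),np.sin(u)])+off*np.array([-np.sin(u),np.cos(u)])
    return (*q,z,180-L)
E
python3 - <<'E'
from h import *
p=vision.camera('wrist'); print(np.array(p['extrinsics']).round(3))
rows([arc(142,.033,.2),arc(142,.033,.062)])
E
```

```text
[[ 1.     0.     0.001  0.575]
 [-0.     0.948  0.317  0.082]
 [-0.001 -0.317  0.948  0.374]
 [ 0.     0.     0.     1.   ]]
[-93.9, 31.3, -91.6] [0.0, 0.663, 0.0]
[-93.9, 169.3, -91.6] [0.0, 0.663, 0.0]
```

Request:
send_rows:
  increments:
    - {"angular":[0,0.13,0],"dp":[-20,5,-20],"gripper":-1}
    - {"angular":[0,0.26,0],"dp":[-40,10,-40],"gripper":-1}
    - {"angular":[0,0.4,0],"dp":[-60,20,-60],"gripper":-1}
    - {"angular":[0,0.53,0],"dp":[-80,30,-80],"gripper":-1}
    - {"angular":[0,0.66,0],"dp":[-94,31,-92],"gripper":-1}
    - {"angular":[0,0.66,0],"dp":[-94,31,-92],"gripper":-1}
    - {"angular":[0,0.66,0],"dp":[-94,60,-92],"gripper":-1}
    - {"angular":[0,0.66,0],"dp":[-94,85,-92],"gripper":-1}
    - {"angular":[0,0.66,0],"dp":[-94,100,-92],"gripper":-1}
    - {"angular":[0,0.66,0],"dp":[-94,100,-92],"gripper":-1}

```text
time: 2.85
tool_pos: [0.4827, 0.0934, 0.13]
tool_rot: [-90.1, -0.1, -127.8]
force: [0.7, -0.6, 0.4]
opening: 0.0001
```

Run:
```python
from h import *
s=monitor.get_obs();print(s['time'],s['tool_pos'],s['tool_rot'],s['force'],s['opening'])
p=vision.camera('wrist'); q=vision.camera('side'); q2=vision.camera('scene')
rs=[]
for im,n in((p,'w'),(q,'s'),(q2,'sc')):
  for t in('lever_knob','cam_axis'):
    r=vision.landmark_of(im,t)
    if r: print(n,t,r[0],atz(im,r[0]['xy'],.071))
f=p['frame'][...,::-1].copy()
L=142;u=np.radians(L);k=C+.08*np.array([np.cos(u),np.sin(u)])
T=np.array(s['tool_pos'])
for X in([*k,.096],[*k,.048],[*C,.071],[T[0],T[1],.131],[*arc(142,.033)[:2],.062]): cv2.circle(f,tuple(int(v) for v in proj(p,X)[0].round()),3,(0,255,0),1)
cv2.imwrite('pics/c.png',f)
rows([arc(142,.033,.062)])
```

```text
2.85 [0.48272662 0.09341546 0.12995648] [-9.00849956e+01 -1.04516755e-01 -1.27750260e+02] [ 0.7035318  -0.63708283  0.43555884] 0.00012742150361365578
w lever_knob {'xy': [317.3, 175.4], 'conf': 0.72} [0.50212696 0.11913435 0.071     ]
w cam_axis {'xy': [438.4, 177.9], 'conf': 0.96} [0.5647567  0.06865652 0.071     ]
s lever_knob {'xy': [293.7, 174.7], 'conf': 0.87} [0.50348023 0.11424895 0.071     ]
s cam_axis {'xy': [321.4, 186.7], 'conf': 0.97} [0.56878531 0.06886828 0.071     ]
sc lever_knob {'xy': [370.6, 179.4], 'conf': 0.74} [0.50599916 0.12155582 0.071     ]
[0.1, 69.7, 0.3] [-0.0, 0.003, -0.0]
```

View pics/c.png

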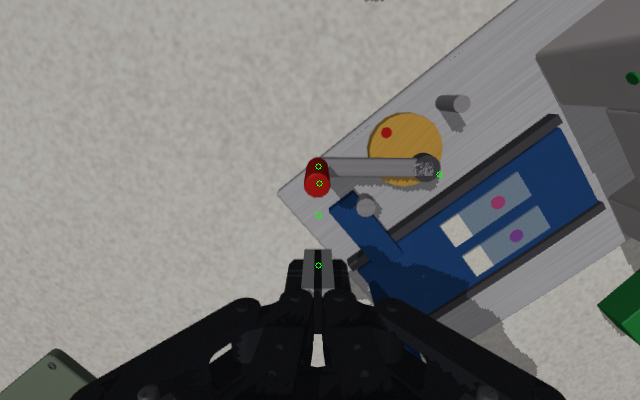

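Request:
send_rows:
  increments:
    - {"angular":[0,0,0],"dp":[0,20,0],"gripper":-1}
    - {"angular":[0,0,0],"dp":[0,45,0],"gripper":-1}
    - {"angular":[0,0,0],"dp":[0,60,0],"gripper":-1}
    - {"angular":[0,0,0],"dp":[0,68,0],"gripper":-1}
    - {"angular":[0,0,0],"dp":[-5,68,0],"gripper":-1}
    - {"angular":[0,0,0],"dp":[-10,68,0],"gripper":-1}

```text
time: 3.9
tool_pos: [0.4897, 0.1023, 0.0639]
tool_rot: [-90.0, 0.0, -127.8]
force: [0.0, 0.0, -0.5]
opening: -0.0
```

Run:
```python
from h import *
s=monitor.get_obs();print(s['time'],s['tool_pos'],s['tool_rot'],s['force'])
rows([arc(L) for L in range(142,41,-5)])
```

```text
3.9 [0.48966357 0.10232058 0.06390405] [-8.99818423e+01  3.13316292e-02 -1.27817769e+02] [ 0.04417739  0.00875727 -0.48598639]
[-3.4, 1.9, 0.2] [-0.0, 0.003, -0.001]
[-10.5, 1.9, -1.1] [-0.0, 0.09, -0.001]
[-17.6, 1.9, -1.8] [-0.0, 0.178, -0.001]
[-24.8, 1.9, -1.9] [-0.0, 0.265, -0.001]
[-31.9, 1.9, -1.3] [-0.0, 0.352, -0.001]
[-39.0, 1.9, -0.2] [-0.0, 0.44, -0.001]
[-46.0, 1.9, 1.6] [-0.0, 0.527, -0.001]
[-52.7, 1.9, 4.0] [-0.0, 0.614, -0.001]
[-59.3, 1.9, 6.9] [-0.0, 0.701, -0.001]
[-65.5, 1.9, 10.4] [-0.0, 0.789, -0.001]
[-71.5, 1.9, 14.5] [-0.0, 0.876, -0.001]
[-77.0, 2.0, 19.0] [-0.0, 0.963, -0.001]
[-82.1, 2.0, 24.0] [-0.0, 1.05, -0.001]
[-86.8, 2.0, 29.5] [0.0, 1.138, -0.001]
[-91.0, 2.0, 35.3] [0.0, 1.225, -0.001]
[-94.7, 2.0, 41.5] [0.0, 1.312, -0.001]
[-97.8, 2.0, 47.9] [0.0, 1.399, -0.001]
[-100.3, 2.0, 54.7] [0.0, 1.487, -0.001]
[-102.2, 2.0, 61.6] [0.0, 1.574, -0.001]
[-103.6, 2.0, 68.6] [0.0, 1.661, -0.001]
[-104.3, 2.0, 75.7] [0.0, 1.749, -0.001]
```

Request:
send_rows:
  increments:
    - {"angular":[0,0,0],"dp":[-4,0,0],"gripper":-1}
    - {"angular":[0,0.09,0],"dp":[-10.5,0,-1.1],"gripper":-1}
    - {"angular":[0,0.18,0],"dp":[-17.6,0,-1.8],"gripper":-1}
    - {"angular":[0,0.265,0],"dp":[-24.8,0,-1.9],"gripper":-1}
    - {"angular":[0,0.35,0],"dp":[-31.9,0,-1.3],"gripper":-1}
    - {"angular":[0,0.44,0],"dp":[-39,0,-0.2],"gripper":-1}
    - {"angular":[0,0.53,0],"dp":[-46,0,1.6],"gripper":-1}
    - {"angular":[0,0.61,0],"dp":[-52.7,0,4],"gripper":-1}
    - {"angular":[0,0.7,0],"dp":[-59.3,0,6.9],"gripper":-1}
    - {"angular":[0,0.79,0],"dp":[-65.5,0,10.4],"gripper":-1}

```text
time: 4.9
tool_pos: [0.5376, 0.1479, 0.0639]
tool_rot: [-90.0, -0.0, -173.3]
force: [-3.2, -2.7, 1.1]
opening: 0.0003
```

Run:
```python
from h import *
s=monitor.get_obs();print(s['time'],s['tool_pos'],s['tool_rot'],s['force'])
p=vision.camera('wrist'); cv2.imwrite('pics/d.png',p['frame'][...,::-1])
print(vision.landmark_of(p,'lever_knob'),[proj(p,[*(C+.08*np.array([np.cos(np.radians(L)),np.sin(np.radians(L))])),.071]) for L in(97,92,87)])
rows([arc(L) for L in range(92,37,-5)])
```

```text
4.9 [0.53762572 0.14785548 0.06390233] [-9.00276464e+01 -6.34781309e-03 -1.73259715e+02] [-3.20760437 -2.72279436  1.14103045]
[{'xy': [317.3, 235.6], 'conf': 0.61}] [array([[317.98899885, 234.93639276]]), array([[318.57790454, 221.21240228]]), array([[320.5109852 , 207.15781545]])]
[-7.1, 1.7, -0.9] [0.0, 0.085, -0.001]
[-14.2, 1.7, -1.7] [0.0, 0.172, -0.001]
[-21.4, 1.7, -1.8] [0.0, 0.26, -0.001]
[-28.5, 1.7, -1.3] [0.0, 0.347, -0.001]
[-35.6, 1.7, -0.2] [0.0, 0.434, -0.001]
[-42.6, 1.7, 1.6] [0.0, 0.522, -0.001]
[-49.4, 1.7, 3.9] [0.0, 0.609, -0.001]
[-55.9, 1.7, 6.8] [0.001, 0.696, -0.001]
[-62.2, 1.8, 10.3] [0.001, 0.783, -0.001]
[-68.1, 1.8, 14.3] [0.001, 0.871, -0.001]
[-73.7, 1.8, 18.8] [0.001, 0.958, -0.001]
```

View pics/d.png

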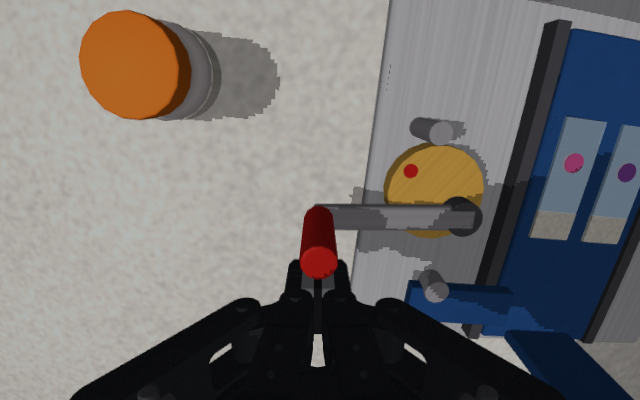

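Request:
send_rows:
  increments:
    - {"angular":[0,0.085,0],"dp":[-7.1,0,-0.9],"gripper":-1}
    - {"angular":[0,0.17,0],"dp":[-14.2,0,-1.7],"gripper":-1}
    - {"angular":[0,0.26,0],"dp":[-21.4,0,-1.8],"gripper":-1}
    - {"angular":[0,0.35,0],"dp":[-28.5,0,-1.3],"gripper":-1}
    - {"angular":[0,0.43,0],"dp":[-35.6,0,-0.2],"gripper":-1}
    - {"angular":[0,0.52,0],"dp":[-42.6,0,1.6],"gripper":-1}
    - {"angular":[0,0.61,0],"dp":[-49.4,0,3.9],"gripper":-1}
    - {"angular":[0,0.7,0],"dp":[-55.9,0,6.8],"gripper":-1}
    - {"angular":[0,0.78,0],"dp":[-60,0,9.2],"gripper":-1}

```text
time: 5.9
tool_pos: [0.5982, 0.1459, 0.0636]
tool_rot: [-90.0, -0.0, 142.2]
force: [-1.6, 3.3, 0.4]
opening: 0.0001
```

Run:
```python
from h import *
s=monitor.get_obs();print(s['time'],s['tool_pos'],s['tool_rot'],s['force'])
p=vision.camera('wrist'); cv2.imwrite('pics/e.png',p['frame'][...,::-1])
for n in('wrist','side','scene'):
  p=vision.camera(n);r=vision.landmark_of(p,'lever_knob')
  if r:
    k=atz(p,r[0]['xy'],.071)[:2]-C; print(n,r[0]['conf'],np.degrees(np.arctan2(k[1],k[0])),np.hypot(*k))
d=np.array(s['tool_pos'])[:2]-C; print('L from tcp',np.degrees(np.arctan2(d[1],d[0])-np.arctan2(.019,.08)),np.hypot(*d))
rows([arc(L) for L in (46,43,41,39,37)])
```

```text
5.9 [0.59816078 0.14591705 0.06362519] [-9.00364014e+01 -4.82715651e-02  1.42218171e+02] [-1.60148908  3.25218969  0.42204456]
wrist 0.84 54.28094005892713 0.07937178657188794
side 0.66 52.7774499399954 0.07811921737134422
scene 0.78 57.30990807790686 0.08485526271525466
L from tcp 53.96893575087143 0.08162376495396981
[-10.9, 1.5, -3.3] [0.0, 0.111, 0.0]
[-15.2, 1.5, -3.7] [0.0, 0.163, 0.0]
[-18.0, 1.5, -3.8] [0.0, 0.198, 0.0]
[-20.9, 1.5, -3.9] [0.0, 0.233, 0.0]
[-23.8, 1.5, -3.8] [0.0, 0.268, 0.0]
```

View pics/e.png

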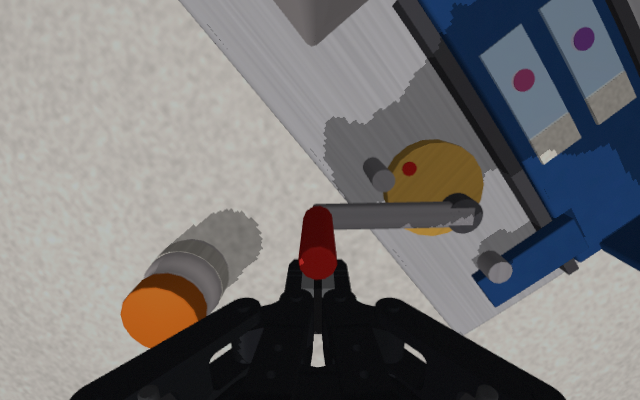

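Request:
send_rows:
  increments:
    - {"angular":[0,0.06,0],"dp":[-6,0,-1.8],"gripper":-1}
    - {"angular":[0,0.11,0],"dp":[-10.9,0,-3.3],"gripper":-1}
    - {"angular":[0,0.16,0],"dp":[-15,0,-3.7],"gripper":-1}
    - {"angular":[0,0.18,0],"dp":[-16.5,0,-3.8],"gripper":-1}
    - {"angular":[0,0.2,0],"dp":[-18,0,-3.8],"gripper":-1}
    - {"angular":[0,0.2,0],"dp":[-18,0,-3.8],"gripper":-1}

```text
time: 6.85
tool_pos: [0.614, 0.1381, 0.0632]
tool_rot: [-90.0, -0.1, 130.8]
force: [-7.0, 3.4, 3.2]
opening: 0.0
```

Request:
send_rows:
  increments:
    - {"angular":[0,0,0],"dp":[-1,0,0],"gripper":-1}
    - {"angular":[0,0,0],"dp":[-2,0,0],"gripper":-1}
    - {"angular":[0,0,0],"dp":[-2,0,0],"gripper":-1}

```text
time: 7.15
tool_pos: [0.6142, 0.1379, 0.0631]
tool_rot: [-90.0, -0.3, 130.9]
force: [-14.5, 10.3, 8.8]
opening: -0.0003
```

Run:
```python
from h import *
s=monitor.get_obs();print(s['time'],s['tool_pos'],s['tool_rot'],s['force'])
p=vision.camera('wrist'); cv2.imwrite('pics/f.png',p['frame'][...,::-1])
for n in('wrist','side','scene'):
  p=vision.camera(n);r=vision.landmark_of(p,'lever_knob')
  if r:
    k=atz(p,r[0]['xy'],.071)[:2]-C; print(n,r[0]['conf'],np.degrees(np.arctan2(k[1],k[0])),np.hypot(*k))
d=np.array(s['tool_pos'])[:2]-C; print('L from tcp',np.degrees(np.arctan2(d[1],d[0])-np.arctan2(.019,.08)),np.hypot(*d))
```

```text
7.15 [0.6142164  0.13794595 0.06313416] [-89.95089336  -0.29729142 130.90912998] [-14.47041882  10.34966173   8.77894851]
wrist 0.87 41.19570161996257 0.078457680719765
side 0.71 43.67244689317698 0.07959629249553563
scene 0.78 39.833271466735816 0.0795916590035528
L from tcp 41.43463564970339 0.0824213936681632
```

View pics/f.png

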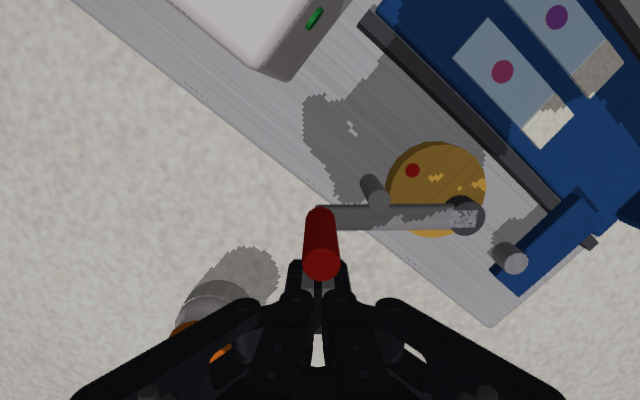

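Request:
send_rows:
  increments:
    - {"angular":[0,0,0],"dp":[3,0,0],"gripper":-1}
    - {"angular":[0,0,0],"dp":[10,0,0],"gripper":-1}
    - {"angular":[0,0,0],"dp":[20,0,0],"gripper":-1}
    - {"angular":[0,0,0],"dp":[25,-20,0],"gripper":-1}
    - {"angular":[0,0,0],"dp":[25,-60,0],"gripper":-1}
    - {"angular":[0,0,0],"dp":[25,-100,0],"gripper":-1}
    - {"angular":[0,0,0],"dp":[25,-120,0],"gripper":-1}
    - {"angular":[0,0,0],"dp":[25,-120,0],"gripper":-1}

```text
time: 8.3
tool_pos: [0.6003, 0.1553, 0.186]
tool_rot: [-90.2, 0.1, 130.8]
force: [-0.7, -0.7, -1.5]
opening: -0.0
```

Run:
```python
from h import *
s=monitor.get_obs();print(s['time'],s['tool_pos'],s['tool_rot'],s['force'])
for n in('wrist','side','scene'):
  p=vision.camera(n);r=vision.landmark_of(p,'lever_knob')
  if r:
    k=atz(p,r[0]['xy'],.071)[:2]-C; print(n,r[0]['conf'],np.degrees(np.arctan2(k[1],k[0])),np.hypot(*k))
rows([(.43,-.0205,.18,89.3),(.43,-.0205,.06,89.3)])
```

```text
8.3 [0.60031428 0.15533481 0.18600406] [-9.02080711e+01  1.02626067e-01  1.30824552e+02] [-0.68659133 -0.74855355 -1.50145655]
wrist 0.62 42.36606385072108 0.07743283103608746
side 0.65 44.520264892424876 0.07446838295231654
scene 0.91 35.6361047695708 0.07911338237362357
[-22.2, 2.7, 242.7] [-0.001, -0.871, 0.001]
[-22.3, 122.7, 242.6] [-0.001, -0.871, 0.001]
```

Request:
send_rows:
  increments:
    - {"angular":[0,-0.1,0],"dp":[-2,0,25],"gripper":-1}
    - {"angular":[0,-0.2,0],"dp":[-5,0,55],"gripper":-1}
    - {"angular":[0,-0.33,0],"dp":[-8,0,90],"gripper":-1}
    - {"angular":[0,-0.46,0],"dp":[-11,0,125],"gripper":-1}
    - {"angular":[0,-0.6,0],"dp":[-14,0,160],"gripper":-1}
    - {"angular":[0,-0.74,0],"dp":[-18,0,195],"gripper":-1}
    - {"angular":[0,-0.87,0],"dp":[-21,0,225],"gripper":-1}
    - {"angular":[0,-0.87,0],"dp":[-22,0,243],"gripper":-1}
    - {"angular":[0,-0.87,0],"dp":[-22,0,243],"gripper":-1}
    - {"angular":[0,-0.87,0],"dp":[-22,0,243],"gripper":-1}

```text
time: 9.6
tool_pos: [0.4303, -0.0204, 0.1831]
tool_rot: [-90.0, -0.0, -179.4]
force: [-0.4, 0.3, -0.1]
opening: 0.0002
```

Run:
```python
from h import *
s=monitor.get_obs();print(s['time'],s['tool_pos'],s['tool_rot'],s['force'])
for n in('wrist','side','scene'):
  p=vision.camera(n)
  for t,z in(('lever_knob',.071),('tray_push',.065)):
    r=vision.landmark_of(p,t)
    if r: k=atz(p,r[0]['xy'],z)[:2]; print(n,t,r[0]['conf'],k, np.degrees(np.arctan2(*(k-C)[::-1])) if t[0]=='l' else '')
  if n=='wrist': cv2.imwrite('pics/g.png',overlay(p,ST))
rows([(.43,-.0205,.06,89.3)])
```

```text
9.6 [ 0.43029329 -0.02039561  0.18313798] [-9.00075644e+01 -9.69655136e-03 -1.79413752e+02] [-0.43098866  0.28717392 -0.05872102]
wrist tray_push 0.96 [ 0.47172175 -0.02206478] 
side lever_knob 0.82 [0.62308915 0.1182192 ] 40.18023970655447
side tray_push 0.56 [ 0.4671774  -0.02452345] 
scene lever_knob 0.78 [0.62807838 0.12551672] 41.819765536008354
scene tray_push 0.83 [ 0.47197049 -0.01954276] 
[0.1, 123.2, 0.1] [-0.0, -0.001, 0.0]
```

View pics/g.png

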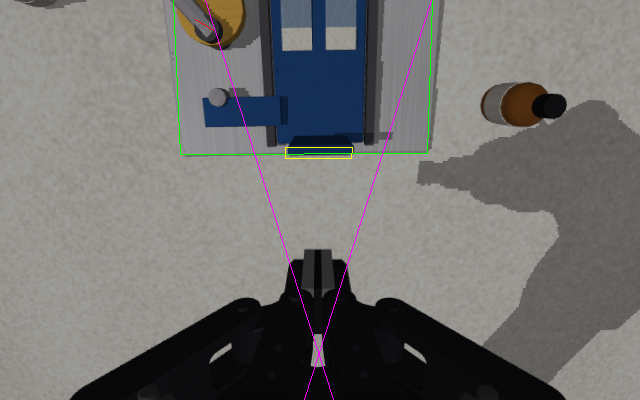

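Request:
send_rows:
  increments:
    - {"angular":[0,0,0],"dp":[0,30,0],"gripper":-1}
    - {"angular":[0,0,0],"dp":[0,70,0],"gripper":-1}
    - {"angular":[0,0,0],"dp":[0,105,0],"gripper":-1}
    - {"angular":[0,0,0],"dp":[0,123,0],"gripper":-1}
    - {"angular":[0,0,0],"dp":[-10,123,0],"gripper":-1}
    - {"angular":[0,0,0],"dp":[-20,123,0],"gripper":-1}
    - {"angular":[0,0,0],"dp":[-28,123,0],"gripper":-1}
    - {"angular":[0,0,0],"dp":[-34,123,0],"gripper":-1}
    - {"angular":[0,0,0],"dp":[-40,123,0],"gripper":-1}

```text
time: 10.95
tool_pos: [0.4699, -0.02, 0.0602]
tool_rot: [-90.0, -0.1, -179.4]
force: [-3.2, 0.2, -1.3]
opening: 0.0002
```

Request:
send_rows:
  increments:
    - {"angular":[0,0,0],"dp":[-5,0,0],"gripper":-1}
    - {"angular":[0,0,0],"dp":[-10,0,0],"gripper":-1}
    - {"angular":[0,0,0],"dp":[-14,0,0],"gripper":-1}
    - {"angular":[0,0,0],"dp":[-17,0,0],"gripper":-1}
    - {"angular":[0,0,0],"dp":[-19,0,0],"gripper":-1}
    - {"angular":[0,0,0],"dp":[-19,0,0],"gripper":-1}

```text
time: 11.55
tool_pos: [0.4894, -0.0201, 0.0603]
tool_rot: [-90.0, 0.0, -179.4]
force: [-0.9, -0.6, -1.0]
opening: 0.0004
```

Request:
send_rows:
  increments:
    - {"angular":[0,0,0],"dp":[-2,0,0],"gripper":-1}
    - {"angular":[0,0,0],"dp":[-4,0,0],"gripper":-1}
    - {"angular":[0,0,0],"dp":[-5.5,0,0],"gripper":-1}
    - {"angular":[0,0,0],"dp":[-7,0,0],"gripper":-1}
    - {"angular":[0,0,0],"dp":[-7,0,0],"gripper":-1}

```text
time: 12.05
tool_pos: [0.4927, -0.0199, 0.0601]
tool_rot: [-90.1, -0.4, -179.4]
force: [-24.5, -1.4, 16.1]
opening: 0.0001
```

Request:
send_rows:
  increments:
    - {"angular":[0,0,0],"dp":[5,0,0],"gripper":-1}
    - {"angular":[0,0,0],"dp":[20,0,0],"gripper":-1}
    - {"angular":[0,0,0],"dp":[50,0,0],"gripper":-1}
    - {"angular":[0,0,0],"dp":[60,-30,0],"gripper":-1}
    - {"angular":[0,0,0],"dp":[60,-80,0],"gripper":-1}
    - {"angular":[0,0,0],"dp":[60,-125,0],"gripper":-1}
    - {"angular":[0,0,0],"dp":[60,-130,0],"gripper":-1}
    - {"angular":[0,0,0],"dp":[60,-130,0],"gripper":-1}

```text
time: 12.85
tool_pos: [0.4368, -0.0203, 0.1911]
tool_rot: [-90.0, 0.2, -179.3]
force: [0.0, 0.5, -0.8]
opening: -0.0002
```

Run:
```python
from h import *
s=monitor.get_obs();print(s['time'],s['tool_pos'],s['force'])
out=[]
for n in('wrist','side','scene'):
  p=vision.camera(n)
  for t in('lever_knob','tray_push','stain_mid','jar_mid','slidebox_mid'):
    r=vision.landmark_of(p,t)
    if r: k=atz(p,r[0]['xy'],Z[t])[:2]; print(n,t,r[0]['conf'],k, np.degrees(np.arctan2(*(k-C)[::-1])) if t[0]=='l' else '')
  out.append(overlay(p,ST,.036))
cv2.imwrite('pics/h.png',np.vstack([cv2.resize(out[1][80:280,220:520],(600,400))[:300],out[0][:280,20:620]]))
```

```text
12.85 [ 0.43679868 -0.02031223  0.19114604] [ 0.03121393  0.48535252 -0.77056408]
wrist lever_knob 0.43 [0.56324915 0.07067478] 178.75865523983782
wrist tray_push 0.78 [ 0.50526667 -0.02155594] 
wrist stain_mid 0.67 [ 0.51127524 -0.20066967] 
side lever_knob 0.93 [0.62635975 0.11879409] 38.93182464746846
side tray_push 0.98 [ 0.49969733 -0.0138196 ] 
side stain_mid 0.66 [ 0.51216918 -0.20359063] 
side jar_mid 0.83 [0.6166216  0.24326932] 
side slidebox_mid 0.66 [ 0.69165481 -0.21169216] 
scene lever_knob 0.98 [0.62309998 0.13369867] 48.20844607824857
scene tray_push 0.68 [ 0.50373171 -0.0070931 ] 
scene stain_mid 0.82 [ 0.50915698 -0.19532701] 
scene jar_mid 0.74 [0.61987906 0.23896352] 
scene slidebox_mid 0.56 [ 0.69319776 -0.2120897 ]
```

View pics/h.png

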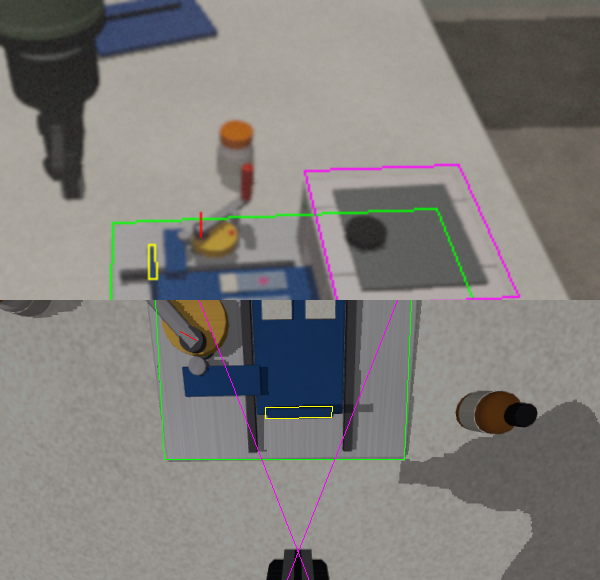

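Request:
send_rows:
  increments:
    - {"angular":[0,0,0],"dp":[0,-40,-20],"gripper":-1}
    - {"angular":[0,0,0],"dp":[-20,-50,-50],"gripper":-1}
    - {"angular":[0,0,0],"dp":[-50,-50,-80],"gripper":-1}
    - {"angular":[0,0,0],"dp":[-80,-50,-110],"gripper":-1}
    - {"angular":[0,0,0],"dp":[-90,-50,-120],"gripper":-1}
    - {"angular":[0,0,0],"dp":[-90,-50,-120],"gripper":-1}

```text
time: 14.35
tool_pos: [0.5253, 0.1019, 0.2396]
tool_rot: [-90.0, -0.0, -179.2]
force: [0.2, -0.9, -0.4]
opening: 0.0
```

Run:
```python
from h import *
s=monitor.get_obs();print(s['time'],s['tool_pos'],s['force'])
p=vision.camera('wrist')
for t in('lever_knob','cam_axis','jar_mid'):
    r=vision.landmark_of(p,t)
    if r: k=atz(p,r[0]['xy'],Z[t])[:2]; print(t,r[0],k, np.degrees(np.arctan2(*(k-C)[::-1])))
f=overlay(p,ST,.036)
for L in(36,40.7,45):
  k=C+.08*np.array([np.cos(np.radians(L)),np.sin(np.radians(L))]); cv2.circle(f,tuple(int(v) for v in proj(p,[*k,.096])[0].round()),2,(0,255,0),-1)
cv2.imwrite('pics/i.png',f)
```

```text
14.35 [0.52532708 0.10193991 0.23959996] [ 0.18570947 -0.94579503 -0.40762313]
lever_knob {'xy': [297.0, 75.0], 'conf': 0.66} [0.62614601 0.12213679] 40.92369562400926
cam_axis {'xy': [351.5, 140.5], 'conf': 0.8} [0.56638859 0.06900933] -101.07674103617971
jar_mid {'xy': [187.0, 76.5], 'conf': 0.91} [0.62693098 0.24122384] 70.5567408881273
```

View pics/i.png

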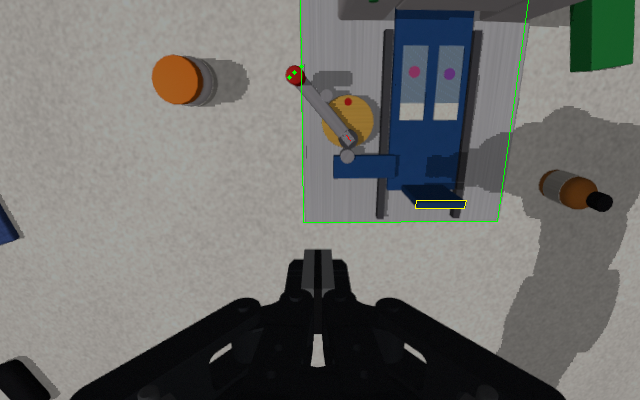

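The picture shows the knob at (294,75), on the predicted stop-angle marks, with the bar against the pin at (326,97). The push plate lies on the overlay for a tray that is fully home. The jar, bottle and box are still in place and the hand is clear.

```bash
python3 -c "
from plant import job
print(job.job_done())"
```

```text
the job is handed in; nothing more can be done
None
```

The slides are loaded. I pushed the lever clockwise to its stop pin first, then pushed the tray fully home, backed the hand clear, and handed the job in at about 14.5 s.

- **Lever:** at the stop the force rose to about 20 N while the knob stopped moving. In the last wrist picture the knob is at 40.9° in world axes, against an expected 40.7°, with the bar against the pin.
- **Tray:** it stopped hard with the TCP at x = 0.4927 m, against a predicted 0.493 m, with about 25 N in the pushing direction. The push plate lies on the overlay for 36 mm of travel.
- **Bottle, jar and slide box:** they were found where they started, within measuring error of about 5 mm.
- **Disagreement:** after the tray push, one scene-camera reading gave the lever at 48°, and a low-confidence wrist reading put the knob on the cam axis. The side camera gave 39°, and the closer wrist view from above gave 40.9°, so I took the two odd readings as network errors.

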